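Close up the seed chest

TASK

Close up the seed-packet chest on the bench: push both open drawers fully home and push the green lid down until it lies fully shut, in whichever order. Only push, without slamming - do not pull a drawer further out or throw the lid further back - and leave the two terracotta pots and the bottle standing where they are.

Things in the scene. Friction and masses are not known exactly. Their poses are not given: they have to be found in the camera images.
- chest: light-wood seed chest, fixed to the bench, 130 mm deep (x), 300 wide (y), 100 high without lid; turned up to 0.25 rad. Origin at the centre of its underside (z = 0). +x from its front (drawers, facing the robot) to its back, +y to its left seen from the robot, z up. Two drawers side by side below, an open tray of seed packets above, lid hinged along the back top edge.
- drawer_left (a joint): left drawer as seen from the robot. Value in m: 0 = fully home, front flush with the chest; grows as it comes out towards the robot (chest -x); starts at 0.025 to 0.060, stop at 0.090. Wooden front 134 mm wide, from 7 to 57 mm above the bench, centred at chest y = +73 mm. About 1.5 N of friction, no spring: stays where it is left.
- left_knob (a point): centre of the flat front face of the left drawer's brass knob (24 mm diameter head, standing 25 mm out from the drawer front); in the chest's frame x = -90 mm - drawer value, y = +73 mm, z = 36 mm. Axes parallel to the chest's. A good place to push.
- drawer_right (a joint): right drawer as seen from the robot. Value in m: 0 = fully home, front flush with the chest; grows as it comes out towards the robot (chest -x); starts at 0.025 to 0.060, stop at 0.090. Wooden front 134 mm wide, from 7 to 57 mm above the bench, centred at chest y = -73 mm. About 1.5 N of friction, no spring: stays where it is left.
- right_knob (a point): centre of the flat front face of the right drawer's brass knob (24 mm diameter head, standing 25 mm out from the drawer front); in the chest's frame x = -90 mm - drawer value, y = -73 mm, z = 36 mm. Axes parallel to the chest's. A good place to push.
- lid (a joint): green lid of the chest. Value in rad: 0 = shut, lying flat on the chest, top face 110 mm above the bench; pi/2 = standing upright on the back edge; starts at 1.0 to 1.4 (free edge up, leaning over the chest). A stiff hinge: it stays at any angle and needs about 1 to 7 N near its free edge to turn down.
- lid_hinge (a point): middle of the lid's hinge line, at chest x = +65 mm, y = 0, z = 100 mm, running along chest y. The lid is a flat board 132 mm (from hinge to free edge) x 300 mm x 10 mm, no handle; the hinge line lies on its underside, so its outer face (on top when shut) is 10 mm off it. Axes turn with the lid, as for lid_edge.
- lid_edge (a point): middle of the lid's free edge, on the outer face (on top when shut), 132 mm from the hinge line and 10 mm out. Axes turn with the lid: x from free edge to hinge, y along the hinge, z out of the outer face.
- small_pot: loose small terracotta pot, 56 mm rim diameter, 52 mm high, standing in front of the chest midway between the two drawers, about 165 to 190 mm before the chest's centre; origin at the centre of its underside. Leave alone.
- big_pot: loose large terracotta pot, 102 mm rim diameter, 95 mm high, standing to one side of the chest (either side); origin at the centre of its underside. Leave alone.
- feed: loose green plant-feed bottle with yellow cap, 64 mm diameter, 160 mm high, standing on the other side of the chest; origin at the centre of its underside. Leave alone.

How it is judged:
By the outcome, as a careful person would: the job done as asked, in the order asked, and still so for the second after the job is handed in, with the robot touching nothing.
It also fails if it takes over 51 s, if anything falls off the work surface, if the arm or the gripper's body presses on something with over 40 N, if the wrist force passes 120 N, or if a joint passes its speed limit or range.

ROBOT

A 6-joint arm with a two-finger parallel gripper is mounted at the origin on the work surface. World frame = base frame: x ahead of the robot, y to its left, z up, the work surface at z = 0. Lengths are in m, angles in rad, forces in N, time in s.
With the tool pointing down it reaches from about 0.35 to 0.975 m from the base axis. Payload 4.9 kg.
Tool frame: the origin (TCP) lies at the very end of the fingers, on their centre line; the grasp point (between the pads) lies 19 mm behind it; z points along the fingers, y is the line along which they close (so a half turn about z gives the same grasp; the last joint's range is limited). The gripper opens to 85 mm and grips with 20 to 120 N. Pads are 22 mm wide; open, the fingers measure 114 mm over their backs; the gripper's body (76 mm by 85 mm) begins 54 mm behind the grasp point. The pads swing forward as they close: fully open they stand 13 mm farther back than shut.
Start: joints at [-1.264, 0.053, 1.613, -0, 1.476, -0.119], TCP at [0.258, -0.569, 0.207] pointing down, gripper open.
Joint ranges: [-3.01, 3.01], [-1.01, 2.22], [0.06, 2.58], [-1.02, 4.17], [0.09, 2.62], [-3.14, 3.14]. Speed limits (rad/s): [2.57, 2.57, 3.14, 3.14, 3.14, 3.14].

INTERFACE

Orientations are given as a unit quaternion [w, x, y, z].
In Python, from plant import manip gives the robot as it stands.
- The arm moves only by the tool send_rows, never from a script. Its argument "increments" is a list of rows, each an object of numbers: "claw": the closure, from -1 (fully open) to 1 (shut); "dx", "dy", "dz": the shift along the tool's x, y, z in units of 0.5 m (1.0 is 0.5 m); "yaw": the turn about the tool's z in units of 1.5 rad (1.0 is 1.5 rad). A call has 1 to 20 rows; each row is the pose to reach, as a shift and turn from the pose commanded when the call began, along the tool's axes at that moment; what a row does not reach only later rows make up. A row lasts 1/8 s, in which the tool goes at most 62.5 mm and 10.7 degrees, less where a joint would pass 70% of its speed; a pose out of reach is approached as far as the arm can. A call with a number of a shift or a turn outside -1 to 1 is refused whole. A call with a gripper value outside its range is refused whole. The fingers move at their own pace and stop on an object; the grip force is fixed at half the most. Time passes only in rows, so rows that repeat a pose let the fingers close. It gives the time, the measured TCP pose, the force, the opening and the grip force at its end, in the units of the state.
- manip.state(): the state, without advancing time (a new reading comes with each control period).
- manip.grab_frame(name): name is "side" or "top" or "wrist"; returns the picture (384x512x3 uint8, red, green, blue); there is no depth.
- manip.camera_params(name): a dict with "camera_matrix" (3x3 intrinsics, pixels), "extrinsics" (4x4, takes a point from world to camera coordinates); the wrist camera has in their place "tool_from_camera" (4x4, takes a point from camera to tool coordinates, whose origin is the TCP and whose axes are the flange's). Camera axes: x right, y down, z forward; pixel columns grow to the right and rows downward; lengths in m; the calibration is good to about 2 mm. A picture is of the moment at which its call begins: read the wrist's pose just before it. camera_params takes no time and is no camera call.
- manip.job_done(): hands the job in; it is judged then, once.
The state is a dict: "time": time; "joint_pos": joint angles; "joint_vel": joint speeds; "joint_efforts": joint torques, N m; "tool_pos": TCP position; "tool_rot": TCP orientation; "contact_force": force on the tool from outside, world axes, zero at the start; "ft_torque": the same for the moment, N m; "gripper_width": opening from 0.0 (shut) to 1.0 (fully open); "grasp_force": force on a finger pad.
Only numpy, scipy, OpenCV 4.12 (cv2) and the standard library are available. Lean on these libraries where they do the work, as an engineer would, in place of code of your own. Each camera call takes 0.05 s, during which the arm holds its last target. There are 200 camera calls.

## Working session

There is one attempt and no reset: what is moved stays moved. The work goes in short steps, Python scripts to look and compute and a tool call to move; the robot and the scene stay as the last step left them, time stands still between calls to the robot, and variables do not carry over. Pictures are saved under pics/ and viewed, at most 10 in all, crops included, and the job is handed in when it is done.

Besides the shell and the picture viewer there is one more tool, called after "Call:" as name([rows], argument=value, ...), one row to a line, values as JSON. send_rows: Moves the arm, as the interface text tells. Shifts and turns lie within -1 to 1; 1 stands for 0.5 m of shift or 1.5 rad of turn. Its arguments: {"type":"object","properties":{"increments":{"type":"array","items":{"type":"object","properties":{"claw":{"type":"number"},"dx":{"type":"number"},"dy":{"type":"number"},"dz":{"type":"number"},"yaw":{"type":"number"}}}}},"required":["increments"]}

```bash
mkdir -p pics; python3 - <<'E'
from plant import manip
import cv2
for n in ("side","top"):
    im=manip.grab_frame(n); cv2.imwrite(f"pics/{n}0.png",cv2.resize(im[:,:,::-1],(800,600),interpolation=cv2.INTER_CUBIC))
    p=manip.camera_params(n); print(n,p["camera_matrix"],p["extrinsics"])
s=manip.state(); print(s["time"],s["tool_pos"],s["tool_rot"])
E
```

```text
side [[459.33761001   0.         259.1508249 ]
 [  0.         459.33761001 194.05921812]
 [  0.           0.           1.        ]] [[ 0.946398   -0.32294347  0.00619109 -0.55866154]
 [-0.25095757 -0.74723739 -0.61535078  0.23264164]
 [ 0.20334973  0.58081305 -0.78822908  0.98009963]
 [ 0.          0.          0.          1.        ]]
top [[432.12885106   0.         261.52483754]
 [  0.         432.12885106 191.10343094]
 [  0.           0.           1.        ]] [[ 0.00830628 -0.99995819 -0.00382408  0.04557689]
 [-0.97355105 -0.00721364 -0.22835569  0.61206148]
 [ 0.22831855  0.00561973 -0.97357026  1.09379782]
 [ 0.          0.          0.          1.        ]]
0.1 [ 0.25798304 -0.56859321  0.20558105] [-9.33807117e-04  9.77423541e-01  2.11287350e-01 -7.23782346e-05]
```

View pics/side0.png

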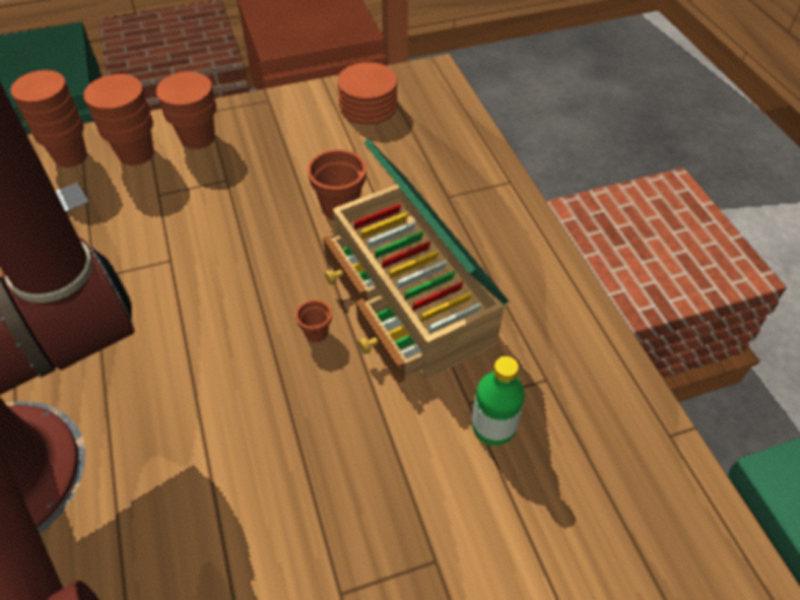

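View pics/top0.png

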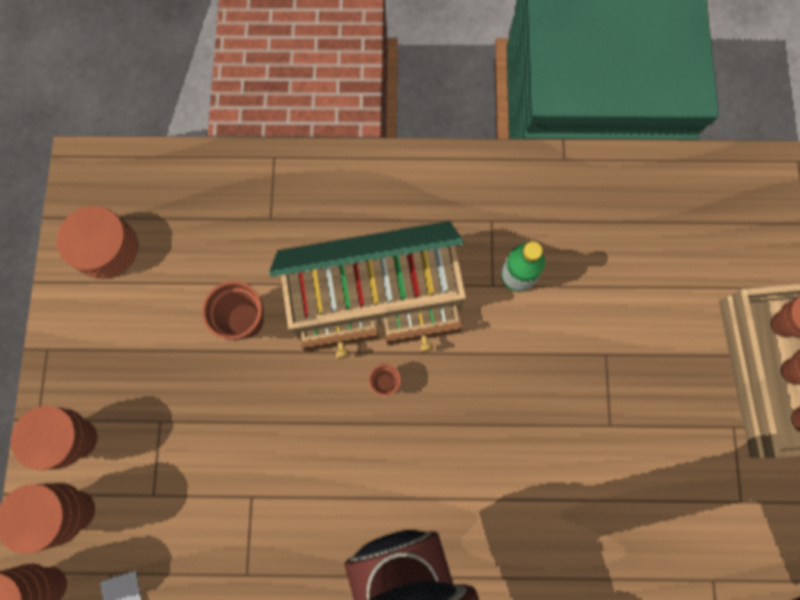

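The side view shows the chest at about (420,270), the lid leaning, both drawers out, knobs near (333,275) and (367,343). The top view has the front top edge running from about (290,327) to (465,297), and knobs near (341,350) and (425,344). I'll enlarge both.

```bash
python3 - <<'E'
import cv2
from plant import manip
t=manip.grab_frame("top")[130:260,165:305]; s=manip.grab_frame("side")[85:245,185:330]
cv2.imwrite("pics/tc.png",cv2.resize(t[:,:,::-1],None,fx=4.5,fy=4.5,interpolation=cv2.INTER_CUBIC))
cv2.imwrite("pics/sc.png",cv2.resize(s[:,:,::-1],None,fx=3.75,fy=3.75,interpolation=cv2.INTER_CUBIC))
E
```

```text
(no output)
```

View pics/tc.png

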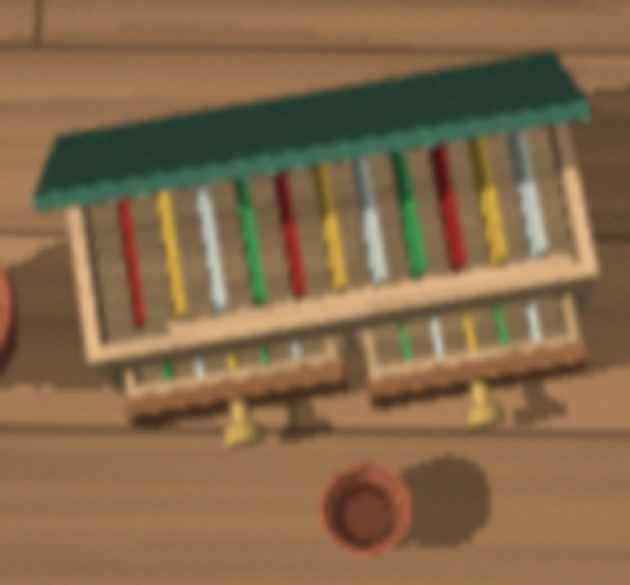

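View pics/sc.png

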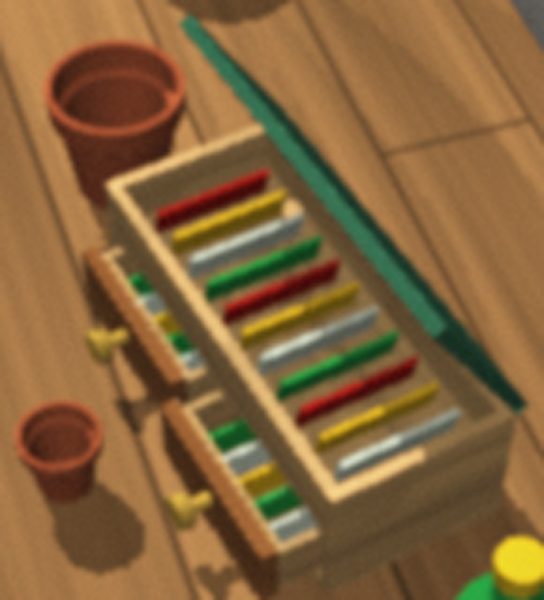

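```bash
cat > fit.py <<'E'
import numpy as np, cv2
from scipy.optimize import least_squares
from plant import manip
C={n:manip.camera_params(n) for n in("top","side")}
def proj(n,P):
    K,E=np.array(C[n]["camera_matrix"]),np.array(C[n]["extrinsics"])
    q=K@(E[:3,:3]@P+E[:3,3]); return q[:2]/q[2]
def px(n,X,Y):
    o,s=((165,130),4.5) if n=="top" else ((185,85),3.75)
    return np.array([(X+.5)/s-.5+o[0],(Y+.5)/s-.5+o[1]])
def W(p,c):
    a=p[2];return np.array([p[0]+np.cos(a)*c[0]-np.sin(a)*c[1],p[1]+np.sin(a)*c[0]+np.cos(a)*c[1],c[2]])
def lid(p,s,y,h):
    q=p[5]; return W(p,(.065-s*np.cos(q)+h*np.sin(q),y,.1+s*np.sin(q)+h*np.cos(q)))
def knob(p,i): return W(p,(-.09-p[3+i],(.073,-.073)[i],.036))
obs=[("top",90,362,lambda p:W(p,(-.065,.15,.1))),("top",597,272,lambda p:W(p,(-.065,-.15,.1))),
("top",38,207,lambda p:lid(p,.132,.15,0)),("top",592,117,lambda p:lid(p,.132,-.15,0)),
("top",60,135,lambda p:lid(p,0,.15,.01)),("top",553,54,lambda p:lid(p,0,-.15,.01)),
("top",240,438,lambda p:knob(p,0)),("top",484,420,lambda p:knob(p,1)),
("side",107,185,lambda p:W(p,(-.065,.15,.1))),("side",333,500,lambda p:W(p,(-.065,-.15,.1))),
("side",98,343,lambda p:knob(p,0)),("side",183,507,lambda p:knob(p,1)),
("side",183,18,lambda p:lid(p,.132,.15,0)),("side",440,335,lambda p:lid(p,.132,-.15,0)),("side",522,408,lambda p:lid(p,0,-.15,.01))]
def f(p): return np.concatenate([proj(n,g(p))-px(n,X,Y) for n,X,Y,g in obs])
def at(n,u,v,z):
    g=lambda q:proj(n,np.array([q[0],q[1],z]))-np.array([u,v]); return least_squares(g,[.7,0]).x
if __name__=="__main__":
    r=least_squares(f,[.7,0,.1,.04,.04,1.2],loss="soft_l1"); p=r.x
    print(p.round(4)); print(f(p).reshape(-1,2).round(1).tolist())
    print("knobs",knob(p,0).round(3),knob(p,1).round(3),"edge",lid(p,.132,0,.01).round(3))
    s=512/800
    print("small",at("top",165+366/4.5,130+502/4.5,.052),"big",at("top",233*s,308*s,.095),"cap",at("top",534*s,250*s,.16))
    np.save("p.npy",p)
E
python3 fit.py
```

```text
[0.6429 0.1144 0.1783 0.0229 0.035  1.0355]
[[-0.3, 0.2], [0.4, 1.1], [-0.6, 0.2], [0.3, -0.3], [-0.7, -0.2], [0.6, -0.4], [0.8, -0.1], [0.1, -0.7], [-0.1, -1.2], [-0.7, 0.3], [0.2, 0.5], [-0.3, 0.6], [0.1, -0.2], [-0.8, -0.3], [2.1, -0.8]]
knobs [0.519 0.166 0.036] [0.533 0.02  0.036] edge [0.649 0.116 0.219]
small [0.4775875  0.08987266] big [0.58757655 0.34596973] cap [ 0.67293321 -0.15198801]
```

```bash
cat > go.py <<'E'
import numpy as np
from scipy.spatial.transform import Rotation as R
from plant import manip
import fit
p=np.load("p.npy"); s=manip.state()
w,x,y,z=s["tool_rot"]; T=R.from_quat([x,y,z,w])
c=np.cos(p[2]);sn=np.sin(p[2]); tp=np.array(s["tool_pos"])
d=tp[:2]-p[:2]; chest=np.array([c*d[0]+sn*d[1],-sn*d[0]+c*d[1],tp[2]])
print("t",s["time"],"chest pos",chest.round(4),"F",np.round(s["contact_force"],1),"w",s["gripper_width"])
xa=T.as_matrix()[:,0]; print("yaw units",((np.arctan2(xa[1],xa[0])-p[2])/1.5).round(4))
def to(*c): print(c,(T.inv().apply(fit.W(p,c)-tp)/.5).round(4))
E
python3 - <<'E'
from go import *
to(-.165,-.073,.2); to(-.165,-.073,.034)
E
```

```text
t 0.2 chest pos [-0.5    -0.6041  0.2059] F [-0.1 -0.1 -0. ] w 1.0008011057012214
yaw units 0.165
(-0.165, -0.073, 0.2) [ 0.9098 -0.8658  0.0131]
(-0.165, -0.073, 0.034) [ 0.9097 -0.8653  0.3451]
```

Call:
send_rows([
  {"claw": 1, "dx": 0.91, "dy": -0.866, "dz": 0.013, "yaw": 0.165},
  {"claw": 1, "dx": 0.91, "dy": -0.866, "dz": 0.013, "yaw": 0.165},
  {"claw": 1, "dx": 0.91, "dy": -0.866, "dz": 0.013, "yaw": 0.165},
  {"claw": 1, "dx": 0.91, "dy": -0.866, "dz": 0.013, "yaw": 0.165},
  {"claw": 1, "dx": 0.91, "dy": -0.866, "dz": 0.013, "yaw": 0.165},
  {"claw": 1, "dx": 0.91, "dy": -0.866, "dz": 0.013, "yaw": 0.165},
  {"claw": 1, "dx": 0.91, "dy": -0.866, "dz": 0.013, "yaw": 0.165},
  {"claw": 1, "dx": 0.91, "dy": -0.866, "dz": 0.013, "yaw": 0.165},
  {"claw": 1, "dx": 0.91, "dy": -0.866, "dz": 0.013, "yaw": 0.165},
  {"claw": 1, "dx": 0.91, "dy": -0.866, "dz": 0.013, "yaw": 0.165},
  {"claw": 1, "dx": 0.91, "dy": -0.866, "dz": 0.013, "yaw": 0.165},
  {"claw": 1, "dx": 0.91, "dy": -0.866, "dz": 0.013, "yaw": 0.165},
  {"claw": 1, "dx": 0.91, "dy": -0.866, "dz": 0.013, "yaw": 0.165},
  {"claw": 1, "dx": 0.91, "dy": -0.866, "dz": 0.013, "yaw": 0.165},
  {"claw": 1, "dx": 0.91, "dy": -0.866, "dz": 0.013, "yaw": 0.165},
  {"claw": 1, "dx": 0.91, "dy": -0.866, "dz": 0.013, "yaw": 0.165},
])

```text
time: 2.2
tool_pos: [0.4936, 0.0126, 0.2002]
tool_rot: [0.0, 0.996, 0.089, 0.0]
contact_force: [-0.1, -0.2, 0.4]
gripper_width: 0.001
grasp_force: 0.0
```

```bash
python3 - <<'E'
from go import *
to(-.165,-.073,.034); to(-.165,.073,.034);to(-.1,-.073,.034)
import cv2
im=manip.grab_frame("side")[85:245,185:330]
cv2.imwrite("pics/s1.png",cv2.resize(im[:,:,::-1],None,fx=3.75,fy=3.75,interpolation=cv2.INTER_CUBIC))
E
```

```text
t 2.2 chest pos [-0.165  -0.0737  0.2002] F [-0.1 -0.2  0.4] w 0.0009499371522557864
yaw units -0.0006
(-0.165, -0.073, 0.034) [-1.000e-04 -1.400e-03  3.325e-01]
(-0.165, 0.073, 0.034) [-3.000e-04 -2.934e-01  3.325e-01]
(-0.1, -0.073, 0.034) [ 0.1299 -0.0016  0.3325]
```

View pics/s1.png

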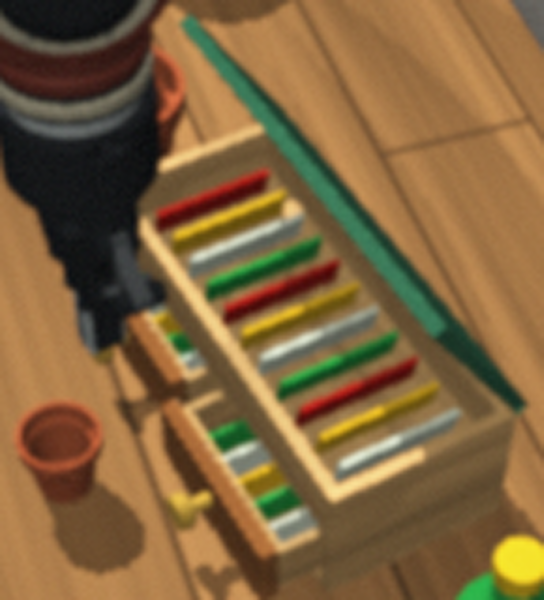

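The gripper is shut and above the right knob's approach line; nothing has been disturbed. Next I descend and push the right drawer.

Call:
send_rows([
  {"claw": 1, "dz": 0.1},
  {"claw": 1, "dz": 0.2},
  {"claw": 1, "dz": 0.28},
  {"claw": 1, "dz": 0.332},
  {"claw": 1, "dz": 0.332},
  {"claw": 1, "dx": 0.02, "dz": 0.332},
  {"claw": 1, "dx": 0.035, "dz": 0.332},
  {"claw": 1, "dx": 0.045, "dz": 0.332},
  {"claw": 1, "dx": 0.053, "dz": 0.332},
  {"claw": 1, "dx": 0.061, "dz": 0.332},
  {"claw": 1, "dx": 0.069, "dz": 0.332},
  {"claw": 1, "dx": 0.077, "dz": 0.332},
  {"claw": 1, "dx": 0.085, "dz": 0.332},
  {"claw": 1, "dx": 0.093, "dz": 0.332},
  {"claw": 1, "dx": 0.101, "dz": 0.332},
  {"claw": 1, "dx": 0.109, "dz": 0.332},
  {"claw": 1, "dx": 0.115, "dz": 0.332},
])

```text
invalid input
```

```bash
python3 - <<'E'
from go import *
E
```

```text
t 2.25 chest pos [-0.1649 -0.0736  0.2002] F [ 1.  -0.1 -0.8] w 0.000797502835435686
yaw units -0.0004
```

Call:
send_rows([
  {"claw": 1, "dx": 0, "dy": 0, "dz": 0.1, "yaw": 0},
  {"claw": 1, "dx": 0, "dy": 0, "dz": 0.2, "yaw": 0},
  {"claw": 1, "dx": 0, "dy": 0, "dz": 0.28, "yaw": 0},
  {"claw": 1, "dx": 0, "dy": 0, "dz": 0.332, "yaw": 0},
  {"claw": 1, "dx": 0, "dy": 0, "dz": 0.332, "yaw": 0},
  {"claw": 1, "dx": 0.02, "dy": 0, "dz": 0.332, "yaw": 0},
  {"claw": 1, "dx": 0.035, "dy": 0, "dz": 0.332, "yaw": 0},
  {"claw": 1, "dx": 0.045, "dy": 0, "dz": 0.332, "yaw": 0},
  {"claw": 1, "dx": 0.053, "dy": 0, "dz": 0.332, "yaw": 0},
  {"claw": 1, "dx": 0.061, "dy": 0, "dz": 0.332, "yaw": 0},
  {"claw": 1, "dx": 0.069, "dy": 0, "dz": 0.332, "yaw": 0},
  {"claw": 1, "dx": 0.077, "dy": 0, "dz": 0.332, "yaw": 0},
  {"claw": 1, "dx": 0.085, "dy": 0, "dz": 0.332, "yaw": 0},
  {"claw": 1, "dx": 0.093, "dy": 0, "dz": 0.332, "yaw": 0},
  {"claw": 1, "dx": 0.101, "dy": 0, "dz": 0.332, "yaw": 0},
  {"claw": 1, "dx": 0.109, "dy": 0, "dz": 0.332, "yaw": 0},
  {"claw": 1, "dx": 0.115, "dy": 0, "dz": 0.332, "yaw": 0},
])

```text
time: 4.38
tool_pos: [0.5505, 0.0233, 0.0342]
tool_rot: [-0.0, 0.996, 0.089, 0.0]
contact_force: [-0.5, -0.3, -0.6]
gripper_width: -0.007
grasp_force: 0.0
```

```bash
python3 - <<'E'
from go import *
E
```

```text
t 4.375 chest pos [-0.1071 -0.0733  0.0342] F [-0.5 -0.3 -0.6] w -0.00671519464699194
yaw units -0.0
```

Call:
send_rows([
  {"claw": 1, "dx": 0.003, "dy": 0, "dz": 0, "yaw": 0},
  {"claw": 1, "dx": 0.006, "dy": 0, "dz": 0, "yaw": 0},
  {"claw": 1, "dx": 0.009, "dy": 0, "dz": 0, "yaw": 0},
  {"claw": 1, "dx": 0.012, "dy": 0, "dz": 0, "yaw": 0},
])

```text
time: 4.88
tool_pos: [0.5562, 0.0244, 0.0342]
tool_rot: [0.0, 0.996, 0.089, -0.0]
contact_force: [-0.5, 0.2, -0.3]
gripper_width: 0.001
grasp_force: 0.0
```

```bash
python3 - <<'E'
from go import *
import cv2
im=manip.grab_frame("side")[85:245,185:330]
cv2.imwrite("pics/s2.png",cv2.resize(im[:,:,::-1],None,fx=3.75,fy=3.75,interpolation=cv2.INTER_CUBIC))
E
```

```text
t 4.875 chest pos [-0.1013 -0.0733  0.0342] F [-0.5  0.2 -0.3] w 0.0010495917518467963
yaw units -0.0
```

View pics/s2.png

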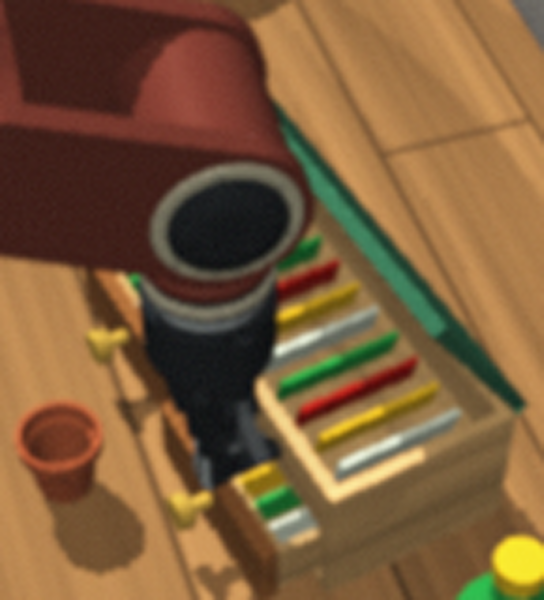

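```bash
python3 - <<'E'
from go import *
import cv2
for n,o,k in(("side",(185,85),3.75),("top",(165,130),4.5)):
    for q in (tp,tp+[0,0,.05]): print(n,(fit.proj(n,q)-o)*k)
im=manip.grab_frame("top")[130:260,165:305]
wr=manip.grab_frame("wrist")
a=cv2.resize(im[:,:,::-1],None,fx=3.2,fy=3.2,interpolation=cv2.INTER_CUBIC)
b=cv2.resize(wr[:,:,::-1],(352,264)); 
c=np.zeros((416,800,3),np.uint8); c[:a.shape[0],:a.shape[1]]=a; c[:264,448:]=b
cv2.imwrite("pics/c3.png",c)
E
```

```text
t 4.925 chest pos [-0.1011 -0.0733  0.0343] F [-0.3 -0.3 -0.3] w 0.0003563186441997166
yaw units -0.0
side [214.69657724 494.56938347]
side [212.80964685 446.89874899]
top [476.40798037 377.08953122]
top [477.87861645 361.95979425]
```

View pics/c3.png

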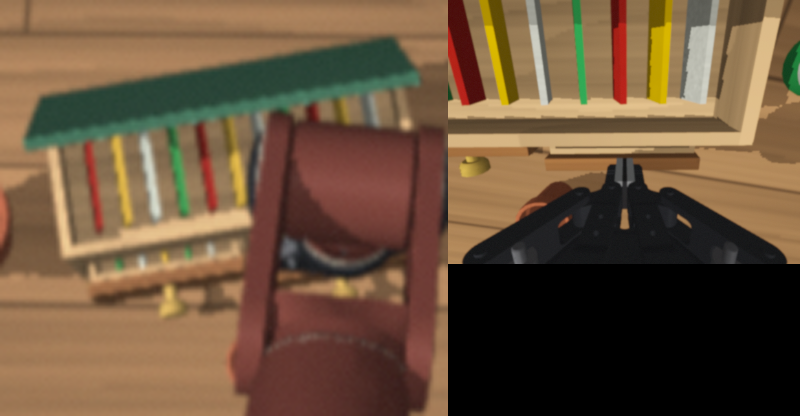

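```bash
python3 - <<'E'
from go import *
import cv2
cp=manip.camera_params("wrist"); M=np.linalg.inv(np.array(cp["tool_from_camera"])); K=np.array(cp["camera_matrix"])
print(np.array(cp["tool_from_camera"]).round(3).tolist())
def pw(P):
    q=K@(M[:3,:3]@T.inv().apply(P-tp)+M[:3,3]); return (q[:2]/q[2]).round(0)
for nm,c in dict(kl=(-.09-p[3],.073,.036),kr=(-.09-p[4],-.073,.036),tcp=chest,dR1=(-.065-p[4],-.006,.057),dR2=(-.065-p[4],-.14,.057),cfr=(-.065,-.15,.1),dL2=(-.065-p[3],.006,.057)).items(): print(nm,pw(fit.W(p,c)))
im=manip.grab_frame("wrist"); s=manip.grab_frame("side")[160:240,215:295]
a=cv2.resize(im[180:300,:,::-1][:, :400],(800,240),interpolation=cv2.INTER_CUBIC); b=cv2.resize(s[:,:,::-1],(350,350),interpolation=cv2.INTER_CUBIC)
c=np.zeros((600,800,3),np.uint8); c[:240]=a; c[245:595,:350]=b; cv2.imwrite("pics/c4.png",c)
E
```

```text
t 5.025 chest pos [-0.1013 -0.0733  0.0342] F [-0.4  0.5  0.9] w 0.0003678650320509834
yaw units -0.0
[[-0.0, -0.951, -0.31, 0.08], [1.0, -0.0, -0.0, -0.0], [-0.0, -0.31, 0.951, -0.167], [0.0, 0.0, 0.0, 1.0]]
kl [ 43. 242.]
kr [257. 258.]
tcp [257. 226.]
dR1 [144. 240.]
dR2 [370. 240.]
cfr [447. 215.]
dL2 [121. 222.]
```

View pics/c4.png

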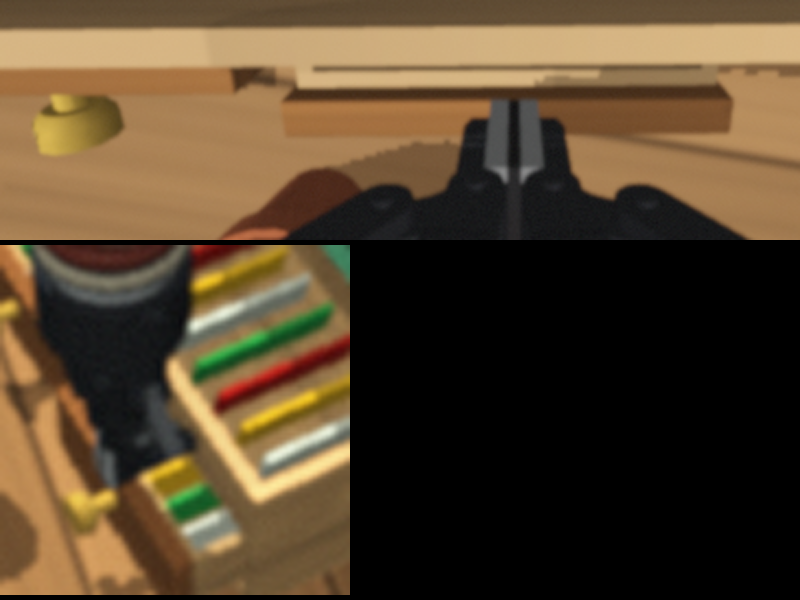

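The right drawer appears not to have moved, with the fingertip seeming to have passed over the knob. I'll check that numerically from the brass pixels in the saved crops.

```bash
cat > brass.py <<'E'
import cv2,numpy as np
def brass(im,box):  # BGR crop image at 3.75x side scale
    x0,y0,x1,y1=box; h=cv2.cvtColor(im[y0:y1,x0:x1],cv2.COLOR_BGR2HSV)
    m=cv2.inRange(h,(22,110,90),(34,255,255)); n,l,s,c=cv2.connectedComponentsWithStats(m)
    return [(s[i].tolist(),(c[i]+[x0,y0]).round(1).tolist()) for i in range(1,n) if s[i][4]>60]
E
python3 - <<'E'
from brass import *
from go import *
for f in("sc","s1","s2"):
    im=cv2.imread(f"pics/{f}.png"); print(f,brass(im,(140,460,225,545)),brass(im,(60,300,150,380)))
for d in (.035,.015,0):
    print(d,(fit.proj("side",fit.W(p,(-.09-d,-.073,.036)))-[185,85])*3.75)
im=cv2.imread("pics/s2.png"); print(im[440:540:8,180:250:7].mean(2).astype(int))
E
```

```text
t 5.125 chest pos [-0.1014 -0.0733  0.0342] F [-0.6  0.2  0.2] w 0.0044124392219567436
yaw units -0.0
sc [([33, 36, 14, 12, 78], [179.0, 500.7])] []
s1 [([31, 36, 36, 17, 210], [185.8, 501.6])] []
s2 [([32, 35, 35, 15, 270], [186.7, 501.6])] [([29, 33, 18, 11, 125], [98.1, 336.9])]
0.035 [180.43628854 507.79603837]
0.015 [208.91970583 495.11189552]
0 [230.07289572 485.69202573]
[[ 69 105  77  26  21  24  24  26  39  52]
 [ 51  89  92  26  22  24  25  46  62  44]
 [ 52  53  75  51  33  21  20  27  25  27]
 [ 50  53  71  79  75  25  21  20  18  25]
 [ 69  51  59  78  78  25  19  20  47  82]
 [114  55  51  80  82  27  25  66 162 152]
 [145  83  49  70  88  50  60  75 128 139]
 [172 139 128 163 143  63  62  69  77 113]
 [163 152 148 131 100  56  55  66  68  82]
 [121 123 107  99  56  51  49  58  71  68]
 [ 90  98 104 137  85  51  50  49  60  72]
 [ 99 106 131 152 130  80  50  50  51  66]
 [140 156 152 151 152 132  65  50  49  57]]
```

Call:
send_rows([
  {"claw": 1, "dx": -0.06, "dy": 0, "dz": 0, "yaw": 0},
  {"claw": 1, "dx": -0.128, "dy": 0, "dz": 0, "yaw": 0},
  {"claw": 1, "dx": -0.128, "dy": 0, "dz": 0, "yaw": 0},
  {"claw": 1, "dx": -0.128, "dy": 0, "dz": 0.036, "yaw": 0},
  {"claw": 1, "dx": -0.128, "dy": 0, "dz": 0.036, "yaw": 0},
  {"claw": 1, "dx": -0.1, "dy": 0, "dz": 0.036, "yaw": 0},
  {"claw": 1, "dx": -0.08, "dy": 0, "dz": 0.036, "yaw": 0},
  {"claw": 1, "dx": -0.068, "dy": 0, "dz": 0.036, "yaw": 0},
  {"claw": 1, "dx": -0.056, "dy": 0, "dz": 0.036, "yaw": 0},
  {"claw": 1, "dx": -0.046, "dy": 0, "dz": 0.036, "yaw": 0},
])

```text
time: 6.38
tool_pos: [0.5339, 0.0204, 0.0163]
tool_rot: [-0.0, 0.996, 0.089, -0.0]
contact_force: [-1.1, -0.2, 0.7]
gripper_width: -0.001
grasp_force: 0.8
```

```bash
cat > look.py <<'E'
from brass import *
from go import *
s_=manip.grab_frame("side")[85:245,185:330]
im=cv2.resize(s_[:,:,::-1],None,fx=3.75,fy=3.75,interpolation=cv2.INTER_CUBIC)
print("R",brass(im,(140,460,260,545)),"L",brass(im,(60,300,170,380)))
E
python3 - <<'E'
from look import *
cv2.imwrite("pics/s5.png",im)
E
```

```text
t 6.375 chest pos [-0.124  -0.0732  0.0163] F [-1.1 -0.2  0.7] w -0.0009340552986461428
yaw units 0.0
R [] L [([30, 33, 11, 11, 70], [95.1, 337.0])]
```

View pics/s5.png

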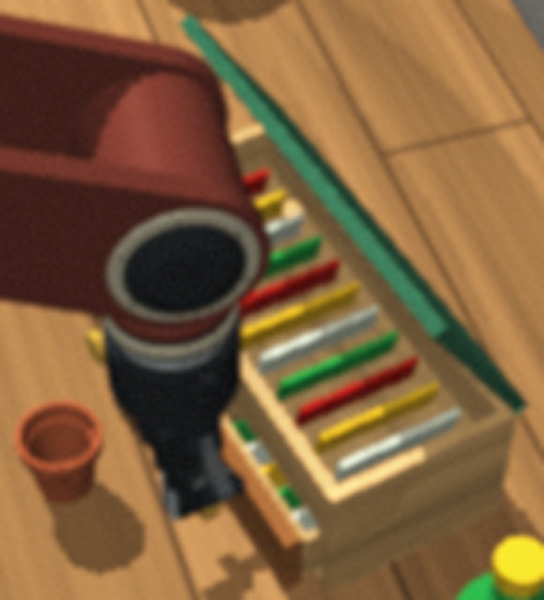

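The right drawer is now moving in: its front corner is at (300,550), where it was (275,570). The fingertip catches only the top of the knob (visible at (208,512)), so I'll go slightly lower and continue.

Call:
send_rows([
  {"claw": 1, "dx": -0.012, "dy": 0, "dz": 0, "yaw": 0},
  {"claw": 1, "dx": -0.012, "dy": 0, "dz": 0.012, "yaw": 0},
  {"claw": 1, "dx": 0, "dy": 0, "dz": 0.012, "yaw": 0},
  {"claw": 1, "dx": 0.01, "dy": 0, "dz": 0.012, "yaw": 0},
  {"claw": 1, "dx": 0.02, "dy": 0, "dz": 0.012, "yaw": 0},
  {"claw": 1, "dx": 0.028, "dy": 0, "dz": 0.012, "yaw": 0},
  {"claw": 1, "dx": 0.034, "dy": 0, "dz": 0.012, "yaw": 0},
])

```text
time: 7.3
tool_pos: [0.5504, 0.0234, 0.0101]
tool_rot: [-0.0, 0.996, 0.089, -0.0]
contact_force: [-2.7, -0.9, -2.0]
gripper_width: 0.001
grasp_force: 0.8
```

Call:
send_rows([
  {"claw": 1, "dx": 0.003, "dy": 0, "dz": 0, "yaw": 0},
  {"claw": 1, "dx": 0.006, "dy": 0, "dz": 0, "yaw": 0},
])

```text
time: 7.55
tool_pos: [0.5532, 0.0239, 0.0102]
tool_rot: [-0.0, 0.996, 0.089, -0.0]
contact_force: [-2.3, -0.1, -1.0]
gripper_width: -0.001
grasp_force: 0.8
```

```bash
python3 - <<'E'
from look import *
E
```

```text
t 7.55 chest pos [-0.1043 -0.0732  0.0102] F [-2.3 -0.1 -1. ] w -0.0005278000288277702
yaw units 0.0
R [] L [([30, 32, 16, 12, 113], [97.7, 336.8])]
```

Call:
send_rows([
  {"claw": 1, "dx": 0.002, "dy": 0, "dz": 0, "yaw": 0},
  {"claw": 1, "dx": 0.004, "dy": 0, "dz": 0, "yaw": 0},
])

```text
time: 7.85
tool_pos: [0.5552, 0.0242, 0.0103]
tool_rot: [-0.0, 0.996, 0.089, 0.0]
contact_force: [-1.6, 0.2, -1.3]
gripper_width: -0.005
grasp_force: 0.8
```

Call:
send_rows([
  {"claw": 1, "dx": 0.002, "dy": 0, "dz": 0, "yaw": 0},
  {"claw": 1, "dx": 0.004, "dy": 0, "dz": 0, "yaw": 0},
])

```text
time: 8.1
tool_pos: [0.5572, 0.0246, 0.0103]
tool_rot: [-0.0, 0.996, 0.089, 0.0]
contact_force: [-0.8, 0.3, -0.5]
gripper_width: -0.003
grasp_force: 0.8
```

Call:
send_rows([
  {"claw": 1, "dx": 0.002, "dy": 0, "dz": 0, "yaw": 0},
  {"claw": 1, "dx": 0.002, "dy": 0, "dz": 0, "yaw": 0},
])

```text
time: 8.35
tool_pos: [0.5575, 0.0246, 0.0102]
tool_rot: [0.0, 0.996, 0.089, -0.001]
contact_force: [-5.1, -0.3, 2.4]
gripper_width: -0.003
grasp_force: 2.6
```

Call:
send_rows([
  {"claw": 1, "dx": 0.002, "dy": 0, "dz": 0, "yaw": 0},
  {"claw": 1, "dx": 0.002, "dy": 0, "dz": 0, "yaw": 0},
])

```text
time: 8.6
tool_pos: [0.5574, 0.0246, 0.0102]
tool_rot: [0.0, 0.996, 0.089, -0.002]
contact_force: [-8.4, -1.9, 5.5]
gripper_width: -0.002
grasp_force: 4.5
```

```bash
python3 - <<'E'
from look import *
to(-.175,-.073,.10); to(-.175,.073,.10); to(-.155,.073,.01)
E
```

```text
t 8.6 chest pos [-0.1001 -0.0732  0.0102] F [-8.4 -1.9  5.5] w -0.0017423236164391376
yaw units 0.0002
R [] L [([30, 33, 14, 11, 109], [96.7, 337.3])]
(-0.175, -0.073, 0.1) [-0.1507 -0.0005 -0.1789]
(-0.175, 0.073, 0.1) [-0.1506 -0.2925 -0.1789]
(-0.155, 0.073, 0.01) [-0.1098 -0.2925  0.0009]
```

Call:
send_rows([
  {"claw": 1, "dx": -0.05, "dy": 0, "dz": 0, "yaw": 0},
  {"claw": 1, "dx": -0.13, "dy": 0, "dz": 0, "yaw": 0},
  {"claw": 1, "dx": -0.13, "dy": 0, "dz": -0.09, "yaw": 0},
  {"claw": 1, "dx": -0.13, "dy": 0, "dz": -0.18, "yaw": 0},
  {"claw": 1, "dx": -0.13, "dy": 0, "dz": -0.18, "yaw": 0},
  {"claw": 1, "dx": -0.13, "dy": -0.1, "dz": -0.18, "yaw": 0},
  {"claw": 1, "dx": -0.13, "dy": -0.2, "dz": -0.18, "yaw": 0},
  {"claw": 1, "dx": -0.125, "dy": -0.292, "dz": -0.18, "yaw": 0},
  {"claw": 1, "dx": -0.125, "dy": -0.292, "dz": -0.18, "yaw": 0},
  {"claw": 1, "dx": -0.125, "dy": -0.292, "dz": -0.09, "yaw": 0},
  {"claw": 1, "dx": -0.125, "dy": -0.292, "dz": 0, "yaw": 0},
  {"claw": 1, "dx": -0.125, "dy": -0.292, "dz": 0, "yaw": 0},
  {"claw": 1, "dx": -0.09, "dy": -0.292, "dz": 0, "yaw": 0},
  {"claw": 1, "dx": -0.06, "dy": -0.292, "dz": 0, "yaw": 0},
  {"claw": 1, "dx": -0.05, "dy": -0.292, "dz": 0, "yaw": 0},
  {"claw": 1, "dx": -0.04, "dy": -0.292, "dz": 0, "yaw": 0},
  {"claw": 1, "dx": -0.03, "dy": -0.292, "dz": 0, "yaw": 0},
  {"claw": 1, "dx": -0.022, "dy": -0.292, "dz": 0, "yaw": 0},
  {"claw": 1, "dx": -0.016, "dy": -0.292, "dz": 0, "yaw": 0},
])

```text
time: 11.02
tool_pos: [0.5254, 0.1673, 0.0102]
tool_rot: [-0.0, 0.996, 0.089, -0.0]
contact_force: [-1.8, -0.6, 1.0]
gripper_width: -0.002
grasp_force: 0.8
```

```bash
python3 - <<'E'
from look import *
E
```

```text
t 11.025 chest pos [-0.1063  0.0728  0.0102] F [-1.8 -0.6  1. ] w -0.002336410299174583
yaw units 0.0001
R [] L []
```

Call:
send_rows([
  {"claw": 1, "dx": 0.003, "dy": 0, "dz": 0, "yaw": 0},
  {"claw": 1, "dx": 0.006, "dy": 0, "dz": 0, "yaw": 0},
  {"claw": 1, "dx": 0.009, "dy": 0, "dz": 0, "yaw": 0},
  {"claw": 1, "dx": 0.011, "dy": 0, "dz": 0, "yaw": 0},
  {"claw": 1, "dx": 0.012, "dy": 0, "dz": 0, "yaw": 0},
])

```text
time: 11.7
tool_pos: [0.5305, 0.1681, 0.01]
tool_rot: [0.0, 0.996, 0.089, -0.001]
contact_force: [-4.3, 0.1, 3.4]
gripper_width: 0.004
grasp_force: 2.8
```

Call:
send_rows([
  {"claw": 1, "dx": 0.002, "dy": 0, "dz": 0, "yaw": 0},
  {"claw": 1, "dx": 0.003, "dy": 0, "dz": 0, "yaw": 0},
])

```text
time: 11.95
tool_pos: [0.5304, 0.1681, 0.01]
tool_rot: [0.0, 0.996, 0.089, -0.003]
contact_force: [-11.3, -1.5, 8.6]
gripper_width: -0.003
grasp_force: 5.7
```

Call:
send_rows([
  {"claw": 1, "dx": -0.05, "dy": 0, "dz": 0, "yaw": 0},
  {"claw": 1, "dx": -0.13, "dy": 0, "dz": 0, "yaw": 0},
  {"claw": 1, "dx": -0.13, "dy": 0, "dz": -0.1, "yaw": 0},
  {"claw": 1, "dx": -0.13, "dy": 0, "dz": -0.22, "yaw": 0},
  {"claw": 1, "dx": -0.13, "dy": 0, "dz": -0.34, "yaw": 0},
  {"claw": 1, "dx": -0.13, "dy": 0, "dz": -0.46, "yaw": 0},
  {"claw": 1, "dx": -0.13, "dy": 0, "dz": -0.58, "yaw": 0},
  {"claw": 1, "dx": -0.13, "dy": 0, "dz": -0.58, "yaw": 0},
  {"claw": 1, "dx": -0.03, "dy": 0.04, "dz": -0.58, "yaw": 0},
  {"claw": 1, "dx": 0.08, "dy": 0.09, "dz": -0.58, "yaw": 0},
  {"claw": 1, "dx": 0.19, "dy": 0.146, "dz": -0.58, "yaw": 0},
  {"claw": 1, "dx": 0.292, "dy": 0.146, "dz": -0.58, "yaw": 0},
  {"claw": 1, "dx": 0.292, "dy": 0.146, "dz": -0.58, "yaw": 0},
  {"claw": 1, "dx": 0.292, "dy": 0.146, "dz": -0.58, "yaw": 0},
])

```text
time: 13.7
tool_pos: [0.6891, 0.1225, 0.2989]
tool_rot: [0.0, 0.996, 0.089, -0.001]
contact_force: [-0.3, -1.1, 0.2]
gripper_width: 0.001
grasp_force: 0.0
```

```bash
python3 - <<'E'
from look import *
for q in np.arange(1.2,-.01,-.1):
    s=.112; to(.065-s*np.cos(q)+.01*np.sin(q)+.011,0,.1+s*np.sin(q)+.01*np.cos(q))
for d in (0,.01): print((fit.proj("side",fit.W(p,(-.09-d,.073,.036)))-[185,85])*3.75)
t=manip.grab_frame("top")[130:260,165:305]
a=cv2.resize(t[:,:,::-1],(440,409),interpolation=cv2.INTER_CUBIC); b=cv2.resize(im,(360,397))
c=np.zeros((409,800,3),np.uint8);c[:,:440]=a;c[:397,440:]=b;cv2.imwrite("pics/c6.png",c)
E
```

```text
t 13.7 chest pos [ 0.0468 -0.0003  0.2989] F [-0.3 -1.1  0.2] w 0.001409260234159009
yaw units -0.0
R [] L []
(np.float64(0.044736322358284814), 0, np.float64(0.2080119551730961)) [-0.0039 -0.0006  0.1817]
(np.float64(0.034109308000949676), 0, np.float64(0.20435118554113654)) [-0.0252 -0.0006  0.1891]
(np.float64(0.023900851590847295), 0, np.float64(0.1996477733571658)) [-0.0456 -0.0006  0.1985]
(np.float64(0.014212952649960389), 0, np.float64(0.19394871356098475)) [-0.0649 -0.0006  0.2099]
(np.float64(0.00514240946211266), 0, np.float64(0.1873109492742182)) [-0.083  -0.0006  0.2232]
(np.float64(-0.0032201481034858266), 0, np.float64(0.17980080284346625)) [-0.0997 -0.0006  0.2383]
(np.float64(-0.010791164135933663), 0, np.float64(0.1714933131693407)) [-0.1149 -0.0006  0.2549]
(np.float64(-0.017494991545679756), 0, np.float64(0.16247148594257438)) [-0.1282 -0.0006  0.273 ]
(np.float64(-0.023264647905236652), 0, np.float64(0.15282546427859764)) [-0.1397 -0.0006  0.2923]
(np.float64(-0.028042484715454518), 0, np.float64(0.142651628037326)) [-0.1493 -0.0006  0.3127]
(np.float64(-0.03178076341026849), 0, np.float64(0.1320516308274592)) [-0.1567 -0.0006  0.3339]
(np.float64(-0.034442132344670626), 0, np.float64(0.1211313843172249)) [-0.162  -0.0006  0.3557]
(np.float64(-0.03600000000000002), 0, np.float64(0.10999999999999988)) [-0.1651 -0.0006  0.378 ]
[128.07676379 330.83826749]
[114.67843898 336.28035196]
```

View pics/c6.png

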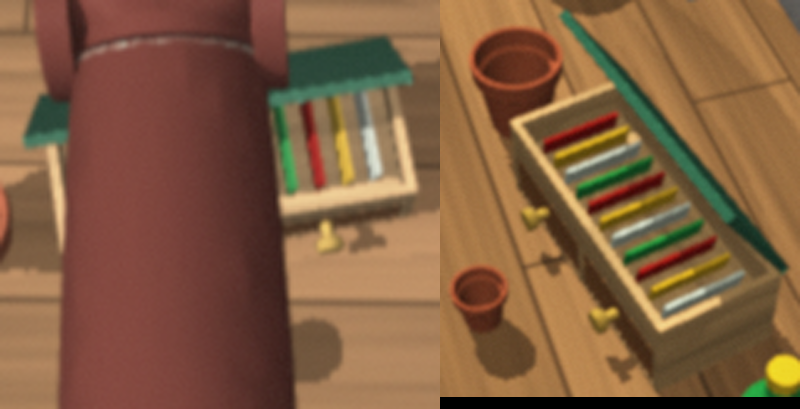

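Both drawers are flush with the chest; the knobs now sit right against the front at (537,217) and (602,318) in the composite. The pots are still standing. Now the lid.

Call:
send_rows([
  {"claw": 1, "dx": -0.004, "dy": 0, "dz": 0.08, "yaw": 0},
  {"claw": 1, "dx": -0.004, "dy": 0, "dz": 0.15, "yaw": 0},
  {"claw": 1, "dx": -0.004, "dy": 0, "dz": 0.182, "yaw": 0},
  {"claw": 1, "dx": -0.014, "dy": 0, "dz": 0.186, "yaw": 0},
  {"claw": 1, "dx": -0.025, "dy": 0, "dz": 0.189, "yaw": 0},
  {"claw": 1, "dx": -0.035, "dy": 0, "dz": 0.194, "yaw": 0},
  {"claw": 1, "dx": -0.046, "dy": 0, "dz": 0.199, "yaw": 0},
  {"claw": 1, "dx": -0.055, "dy": 0, "dz": 0.204, "yaw": 0},
  {"claw": 1, "dx": -0.065, "dy": 0, "dz": 0.21, "yaw": 0},
])

```text
time: 14.92
tool_pos: [0.6571, 0.1167, 0.1951]
tool_rot: [0.0, 0.996, 0.089, 0.0]
contact_force: [0.7, 1.0, 0.1]
gripper_width: 0.003
grasp_force: 0.0
```

```bash
cat > lidq.py <<'E'
from go import *
import cv2
def edge():  # lid quad fit: green mask in side view around lid right end
    f=manip.grab_frame("side"); h=cv2.cvtColor(f,cv2.COLOR_RGB2HSV)
    m=cv2.inRange(h,(65,90,20),(90,255,255)); m[:85]=0;m[245:]=0;m[:,:185]=0;m[:,345:]=0
    def quad(q):
        pp=p.copy();pp[5]=q
        pts=np.array([fit.proj("side",fit.lid(pp,a,b,c)) for a in(0,.132) for b in(-.15,.15) for c in(0,.01)],np.float32)
        r=np.zeros_like(m); cv2.fillConvexPoly(r,cv2.convexHull(pts).astype(np.int32),255); return r
    best=[]
    for q in np.arange(0,1.45,.03):
        r=quad(q)>0; k=m>0; best.append(((r&k).sum()/max(1,(r|k).sum()),round(q,2)))
    print("lid IoU best",sorted(best)[-3:],"green",(m>0).sum())
E
python3 -c "
from lidq import *
edge()"
```

```text
t 14.925 chest pos [ 0.0144 -0.0003  0.1951] F [0.7 1.  0.1] w 0.0028782628606658276
yaw units -0.0
lid IoU best [(np.float64(0.4349465744814582), np.float64(0.96)), (np.float64(0.49537366548042705), np.float64(0.99)), (np.float64(0.5372670807453416), np.float64(1.02))] green 886
```

Call:
send_rows([
  {"claw": 1, "dx": 0.061, "dy": 0, "dz": 0, "yaw": 0},
  {"claw": 1, "dx": 0.061, "dy": 0, "dz": 0, "yaw": 0},
  {"claw": 1, "dx": 0.061, "dy": 0, "dz": 0.016, "yaw": 0},
  {"claw": 1, "dx": 0.05, "dy": 0, "dz": 0.019, "yaw": 0},
  {"claw": 1, "dx": 0.04, "dy": 0, "dz": 0.023, "yaw": 0},
  {"claw": 1, "dx": 0.029, "dy": 0, "dz": 0.028, "yaw": 0},
  {"claw": 1, "dx": 0.019, "dy": 0, "dz": 0.033, "yaw": 0},
  {"claw": 1, "dx": 0.01, "dy": 0, "dz": 0.038, "yaw": 0},
  {"claw": 1, "dx": 0, "dy": 0, "dz": 0.044, "yaw": 0},
  {"claw": 1, "dx": -0.009, "dy": 0, "dz": 0.05, "yaw": 0},
])

```text
time: 16.23
tool_pos: [0.6532, 0.1159, 0.1709]
tool_rot: [0.0, 0.996, 0.089, 0.001]
contact_force: [1.2, 0.0, 3.0]
gripper_width: -0.003
grasp_force: 1.4
```

```bash
python3 -c "
from lidq import *
edge()"
```

```text
t 16.225 chest pos [ 0.0104 -0.0004  0.1709] F [1.2 0.  3. ] w -0.0026596537862094436
yaw units -0.0
lid IoU best [(np.float64(0.6022673594709494), np.float64(0.87)), (np.float64(0.6329588014981273), np.float64(0.93)), (np.float64(0.6470289487049263), np.float64(0.9))] green 1460
```

Call:
send_rows([
  {"claw": 1, "dx": -0.009, "dy": 0, "dz": 0.007, "yaw": 0},
  {"claw": 1, "dx": -0.017, "dy": 0, "dz": 0.014, "yaw": 0},
  {"claw": 1, "dx": -0.026, "dy": 0, "dz": 0.022, "yaw": 0},
  {"claw": 1, "dx": -0.034, "dy": 0, "dz": 0.03, "yaw": 0},
  {"claw": 1, "dx": -0.041, "dy": 0, "dz": 0.039, "yaw": 0},
  {"claw": 1, "dx": -0.048, "dy": 0, "dz": 0.048, "yaw": 0},
  {"claw": 1, "dx": -0.054, "dy": 0, "dz": 0.057, "yaw": 0},
])

```text
time: 17.15
tool_pos: [0.6259, 0.1111, 0.1412]
tool_rot: [-0.0, 0.996, 0.089, -0.0]
contact_force: [-0.2, -0.8, 3.2]
gripper_width: 0.001
grasp_force: 1.3
```

Call:
send_rows([
  {"claw": 1, "dx": -0.007, "dy": 0, "dz": 0.01, "yaw": 0},
  {"claw": 1, "dx": -0.012, "dy": 0, "dz": 0.02, "yaw": 0},
  {"claw": 1, "dx": -0.017, "dy": 0, "dz": 0.03, "yaw": 0},
  {"claw": 1, "dx": -0.021, "dy": 0, "dz": 0.04, "yaw": 0},
  {"claw": 1, "dx": -0.025, "dy": 0, "dz": 0.05, "yaw": 0},
  {"claw": 1, "dx": -0.029, "dy": 0, "dz": 0.061, "yaw": 0},
])

```text
time: 17.9
tool_pos: [0.6118, 0.1086, 0.1107]
tool_rot: [-0.0, 0.996, 0.089, -0.0]
contact_force: [-0.7, -0.0, 3.4]
gripper_width: -0.004
grasp_force: 1.2
```

```bash
python3 -c "
from lidq import *
edge()"
```

```text
t 17.9 chest pos [-0.0316 -0.0002  0.1107] F [-0.7 -0.   3.4] w -0.004350146612335055
yaw units -0.0
lid IoU best [(np.float64(0.7064448269267546), np.float64(0.21)), (np.float64(0.7149216179601317), np.float64(0.24)), (np.float64(0.7258603736479843), np.float64(0.27))] green 3728
```

Tracking well. I'll continue down to shut, slowing near the end.

Call:
send_rows([
  {"claw": 1, "dx": -0.003, "dy": 0, "dz": 0.01, "yaw": 0},
  {"claw": 1, "dx": -0.005, "dy": 0, "dz": 0.02, "yaw": 0},
  {"claw": 1, "dx": -0.007, "dy": 0, "dz": 0.028, "yaw": 0},
  {"claw": 1, "dx": -0.008, "dy": 0, "dz": 0.034, "yaw": 0},
])

```text
time: 18.45
tool_pos: [0.608, 0.1079, 0.0938]
tool_rot: [-0.0, 0.996, 0.089, -0.0]
contact_force: [-1.5, -0.8, 2.3]
gripper_width: -0.001
grasp_force: 1.2
```

Call:
send_rows([
  {"claw": 1, "dx": 0, "dy": 0, "dz": 0.004, "yaw": 0},
  {"claw": 1, "dx": 0, "dy": 0, "dz": 0.008, "yaw": 0},
])

```text
time: 18.7
tool_pos: [0.6081, 0.1079, 0.09]
tool_rot: [-0.0, 0.996, 0.089, -0.0]
contact_force: [-1.7, -1.0, 3.1]
gripper_width: -0.002
grasp_force: 1.2
```

Call:
send_rows([
  {"claw": 1, "dx": 0, "dy": 0, "dz": 0.003, "yaw": 0},
  {"claw": 1, "dx": 0, "dy": 0, "dz": 0.006, "yaw": 0},
])

```text
time: 18.95
tool_pos: [0.6081, 0.108, 0.0871]
tool_rot: [-0.0, 0.996, 0.089, -0.0]
contact_force: [-1.6, 0.0, 2.1]
gripper_width: 0.0
grasp_force: 1.2
```

Call:
send_rows([
  {"claw": 1, "dx": 0, "dy": 0, "dz": 0.003, "yaw": 0},
  {"claw": 1, "dx": 0, "dy": 0, "dz": 0.006, "yaw": 0},
])

```text
time: 19.2
tool_pos: [0.6082, 0.1079, 0.0854]
tool_rot: [0.0, 0.996, 0.089, -0.0]
contact_force: [-6.5, -0.8, 12.3]
gripper_width: -0.001
grasp_force: 6.1
```

Call:
send_rows([
  {"claw": 1, "dx": 0, "dy": 0, "dz": 0.002, "yaw": 0},
  {"claw": 1, "dx": 0, "dy": 0, "dz": 0.004, "yaw": 0},
])

```text
time: 19.45
tool_pos: [0.6082, 0.1079, 0.0853]
tool_rot: [0.0, 0.996, 0.089, -0.0]
contact_force: [-11.0, -0.6, 19.9]
gripper_width: -0.003
grasp_force: 9.5
```

```bash
python3 -c "
from lidq import *
edge()"
```

```text
t 19.45 chest pos [-0.0353 -0.0003  0.0853] F [-11.   -0.6  19.9] w -0.0029690369066044378
yaw units 0.0001
lid IoU best [(np.float64(0.7096329484749268), np.float64(0.0)), (np.float64(0.7169247009148487), np.float64(0.06)), (np.float64(0.7173231090972464), np.float64(0.03))] green 4150
```

The lid has met a hard stop. I'll lift off and check.

Call:
send_rows([
  {"claw": 1, "dx": 0, "dy": 0, "dz": -0.02, "yaw": 0},
  {"claw": 1, "dx": 0, "dy": 0, "dz": -0.1, "yaw": 0},
  {"claw": 1, "dx": 0, "dy": 0, "dz": -0.2, "yaw": 0},
  {"claw": 1, "dx": 0, "dy": 0, "dz": -0.3, "yaw": 0},
  {"claw": 1, "dx": -0.1, "dy": 0.1, "dz": -0.4, "yaw": 0},
  {"claw": 1, "dx": -0.2, "dy": 0.2, "dz": -0.4, "yaw": 0},
  {"claw": 1, "dx": -0.28, "dy": 0.28, "dz": -0.4, "yaw": 0},
  {"claw": 1, "dx": -0.28, "dy": 0.38, "dz": -0.4, "yaw": 0},
  {"claw": 1, "dx": -0.28, "dy": 0.48, "dz": -0.4, "yaw": 0},
  {"claw": 1, "dx": -0.28, "dy": 0.58, "dz": -0.4, "yaw": 0},
  {"claw": 1, "dx": -0.28, "dy": 0.68, "dz": -0.4, "yaw": 0},
  {"claw": 1, "dx": -0.28, "dy": 0.68, "dz": -0.4, "yaw": 0},
  {"claw": 1, "dx": -0.28, "dy": 0.68, "dz": -0.4, "yaw": 0},
])

```text
time: 21.12
tool_pos: [0.5307, -0.2512, 0.2818]
tool_rot: [-0.0, 0.996, 0.089, -0.0]
contact_force: [-0.3, -0.5, 0.6]
gripper_width: 0.0
grasp_force: 0.0
```

```bash
python3 - <<'E'
from lidq import *
edge()
f=manip.grab_frame("top"); h=cv2.cvtColor(f,cv2.COLOR_RGB2HSV)
m=cv2.inRange(h,(65,90,20),(90,255,255)); m[:125]=0;m[260:]=0;m[:,:160]=0;m[:,308:]=0
c=max(cv2.findContours(m,0,2)[0],key=cv2.contourArea); print("seen",cv2.boxPoints(cv2.minAreaRect(c)).round(1).tolist())
for q in(0,.05):
    pp=p.copy();pp[5]=q; print(q,[fit.proj("top",fit.lid(pp,a,b,.01)).round(1).tolist() for a,b in((0,.15),(0,-.15),(.132,-.15),(.132,.15))])
b=cv2.inRange(h,(20,100,70),(36,255,255)); b[:215]=0;b[232:]=0;b[:,:200]=0;b[:,290:]=0
n,l,s,cc=cv2.connectedComponentsWithStats(b); print("brass",[(s[i].tolist(),cc[i].round(1)) for i in range(1,n) if s[i][4]>8])
for d in(0,.005): print(d,[fit.proj("top",fit.W(p,(-.09-d,y,.036))).round(1) for y in(.073,-.073)])
r=cv2.inRange(h,(0,120,60),(14,255,255)); f0=cv2.imread("pics/tc.png"); 
n0=cv2.resize(f0,(140,130),interpolation=cv2.INTER_AREA).astype(int); n1=f[130:260,165:305,::-1].astype(int)
print("pot area diff",np.abs(n0-n1)[98:126,68:95].mean())
g0=cv2.resize(cv2.imread("pics/top0.png"),(512,384),interpolation=cv2.INTER_AREA).astype(int); df=np.abs(g0-f[:,:,::-1]).mean(2)
print("big",df[175:225,125:172].mean(),"feed",df[150:190,316:352].mean())
E
```

```text
t 21.125 chest pos [-0.1753 -0.3399  0.2818] F [-0.3 -0.5  0.6] w 2.7366402554355442e-05
yaw units -0.0001
lid IoU best [(np.float64(0.02385211687537269), np.float64(0.93)), (np.float64(0.024464831804281346), np.float64(0.99)), (np.float64(0.02694610778443114), np.float64(1.05))] green 125
seen [[177.0, 163.6999969482422], [288.6000061035156, 144.3000030517578], [296.6000061035156, 190.1999969482422], [185.0, 209.60000610351562]]
0 [[177.3, 161.9], [288.8, 143.6], [298.1, 191.0], [183.8, 210.2]]
0.05 [[177.3, 161.7], [288.8, 143.4], [298.3, 190.1], [183.3, 209.5]]
brass [([214, 215, 7, 4, 22], array([216.9, 216.4]))]
0 [array([217.6, 218.7]), array([270.1, 209.8])]
0.005 [array([217.8, 220.5]), array([270.4, 211.5])]
pot area diff 5.101851851851852
big 4.996879432624114 feed 10.00601851851852
```

Call:
send_rows([
  {"claw": 1, "dx": -0.1, "dy": 0.1, "dz": 0, "yaw": 0},
  {"claw": 1, "dx": -0.2, "dy": 0.2, "dz": 0, "yaw": 0},
  {"claw": 1, "dx": -0.3, "dy": 0.3, "dz": 0, "yaw": 0},
  {"claw": 1, "dx": -0.4, "dy": 0.4, "dz": 0, "yaw": 0},
  {"claw": 1, "dx": -0.45, "dy": 0.5, "dz": 0, "yaw": 0},
  {"claw": 1, "dx": -0.5, "dy": 0.6, "dz": 0, "yaw": 0},
  {"claw": 1, "dx": -0.5, "dy": 0.6, "dz": 0, "yaw": 0},
  {"claw": 1, "dx": -0.5, "dy": 0.6, "dz": 0, "yaw": 0},
])

```text
time: 22.22
tool_pos: [0.3382, -0.5908, 0.2819]
tool_rot: [-0.0, 0.996, 0.089, 0.0]
contact_force: [0.2, 1.1, 0.3]
gripper_width: 0.005
grasp_force: 0.0
```

```bash
python3 - <<'E'
from lidq import *
edge()
f=manip.grab_frame("top"); h=cv2.cvtColor(f,cv2.COLOR_RGB2HSV); sd=manip.grab_frame("side")
def blobs(h,box,lo=(20,90,60),hi=(36,255,255)):
    x0,y0,x1,y1=box; n,l,s,c=cv2.connectedComponentsWithStats(cv2.inRange(h[y0:y1,x0:x1],lo,hi))
    return [(int(s[i][4]),(c[i]+[x0,y0]).round(1).tolist()) for i in range(1,n) if s[i][4]>8]
print("knobs top",blobs(h,(200,213,235,232)),blobs(h,(260,203,285,222)))
hs=cv2.cvtColor(sd,cv2.COLOR_RGB2HSV); print("side knobs",blobs(hs,(195,160,265,230)))
for d in(0,.005): print(d,[fit.proj("side",fit.W(p,(-.09-d,y,.036))).round(1) for y in(.073,-.073)])
for nm,fr in(("top",f),("side",sd)):
    g0=cv2.cvtColor(cv2.resize(cv2.imread(f"pics/{nm}0.png"),(512,384),interpolation=cv2.INTER_AREA),cv2.COLOR_BGR2HSV); g1=cv2.cvtColor(fr,cv2.COLOR_RGB2HSV)
    for o,bx in dict(cap=(325,150,352,172) if nm=="top" else (312,225,336,246)).items(): print(nm,o,blobs(g0,bx),blobs(g1,bx))
    for o,bx in dict(small=(234,230,260,256) if nm=="top" else (188,190,215,220),big=(128,178,170,220) if nm=="top" else (195,95,236,125)).items(): print(nm,o,blobs(g0,bx,(0,120,60),(12,255,255)),blobs(g1,bx,(0,120,60),(12,255,255)))
E
```

```text
t 22.225 chest pos [-0.425  -0.64    0.2819] F [0.2 1.1 0.3] w 0.004639130284184577
yaw units -0.0
lid IoU best [(np.float64(0.8946824987093444), np.float64(0.0)), (np.float64(0.9044943820224719), np.float64(0.06)), (np.float64(0.9047867711053089), np.float64(0.03))] green 5239
knobs top [(27, [217.0, 215.7])] [(28, [269.1, 206.1])]
side knobs [(56, [222.3, 171.7]), (68, [250.5, 212.6])]
0 [array([219.2, 173.2]), array([246.4, 214.5])]
0.005 [array([217.4, 173.9]), array([244.5, 215.4])]
top cap [(149, [339.9, 160.0])] [(130, [340.5, 160.3])]
top small [(383, [245.7, 242.7])] [(380, [245.7, 242.7])]
top big [(1272, [148.8, 198.4])] [(1260, [148.8, 198.4])]
side cap [(230, [323.5, 235.5])] [(229, [323.4, 235.5])]
side small [(503, [200.6, 204.1])] [(500, [200.6, 204.1])]
side big [(945, [215.5, 110.2])] [(935, [215.4, 110.2])]
```

```bash
python3 -c "
from plant import manip
print(manip.job_done())"
```

```text
the job is handed in; nothing more can be done
None
```

I pushed both drawers home and pressed the green lid shut, each to a firm stop; the camera checks agree, neither pot nor the bottle moved, and I handed the job in at about 22 s.

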